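Tip the spare nuts into their compartment

ROBOT

A 6-joint arm with a two-finger parallel gripper is mounted at the origin on a cart in front of the work surface, level with it; the furniture and walls round the work are solid. World frame = base frame: x ahead of the robot, y to its left, z up, the work surface at z = 0. Lengths are in m, angles in degrees, forces in N, time in s.
With the tool pointing down it reaches from about 0.25 to 0.725 m from the base axis. Payload 9.7 kg.
Tool frame: the origin (TCP) lies on the centre line of the jaws, within the pads' length; the fingertips stand 14 mm ahead of it and the grasp point (between the pads) lies 5 mm behind it; z points along the fingers, y is the line along which they close (so a half turn about z gives the same grasp; the last joint's range is limited). The gripper opens to 85 mm and grips with 20 to 120 N. Pads are 22 mm wide; open, the fingers measure 114 mm over their backs; the gripper's body (76 mm by 85 mm) begins 54 mm behind the grasp point. The pads swing forward as they close: fully open they stand 13 mm farther back than shut.
Start: joints at [63.598, 4.979, 10.078, 95.1, 0, 90], TCP at [0.245, 0.493, 0.245] pointing down, gripper open.
Joint ranges: [-179.16, 179.16], [-48.56, 103.87], [-65.8, 70.77], [-126.05, 130.52], [-82.76, 87.17], [-180, 180]. Speed limits (degrees/s): [127.2, 127.2, 147.25, 180, 180, 180].

INTERFACE

Orientations are given as [roll, pitch, yaw] about the fixed x, y, z axes, in that order (R = Rz(yaw) Ry(pitch) Rx(roll)).
In Python, from workcell import bot, camera, get_calibration, ticket gives the robot as it stands. The module is installed in compiled form; this text tells all that it offers.
- The arm moves only by the tool send_rows, never from a script. Its arguments are lists of equal length, an entry for each row: "linear": the shift along the tool's x, y, z in m, a list of three; "twist": the turn, a rotation vector about the tool's x, y, z in units of 10 degrees (1.0 is 10 degrees), a list of three; "gripper": the opening in per cent of the stroke, from 0 (shut) to 100 (fully open). In form: {"linear": [[x, y, z], ...], "twist": [[wx, wy, wz], ...], "gripper": [gripper, ...]}. A call has 1 to 8 rows; each row shifts and turns the commanded pose from where the row before left it, along the tool's axes as they then stand; what a row does not reach is not made up. A row lasts 1/8 s, in which the tool goes at most 62.5 mm and 10.7 degrees, less where a joint would pass 70% of its speed; a pose out of reach is approached as far as the arm can. A call with a gripper value outside its range is refused whole. The fingers move at their own pace and stop on an object; "grip_force" is the grip in N (left out, the last holds). Time passes only in rows, so rows that do not move let the fingers close. It gives the time, the measured TCP pose, the force, the opening and the grip force at its end, in the units of the state.
- bot.get_obs(): the state, without advancing time (a new reading comes with each control period).
- camera(name): name is "side" or "top" or "wrist"; returns the picture (420x560x3 uint8, red, green, blue); there is no depth.
- get_calibration(name): a dict with "fx", "fy", "cx", "cy" (pixels), "k1" (the pictures are not rectified: a ray, as slopes to the right and down, at radius r is drawn at 1 + k1 r^2 times it, then the intrinsics apply), "origin" and "orientation" of the camera in the world; the wrist camera has in their place "hand_eye" (4x4, takes a point from camera to tool coordinates, whose origin is the TCP and whose axes are the flange's). Camera axes: x right, y down, z forward; pixel columns grow to the right and rows downward; lengths in m; the calibration is good to about 2 mm. A picture is of the moment at which its call begins: read the wrist's pose just before it. get_calibration takes no time and is no camera call.
- ticket.job_done(): hands the job in; it is judged then, once.
The state is a dict: "time": time; "q": joint angles; "qd": joint speeds; "joint_efforts": joint torques, N m; "ee_pos": TCP position; "tcp_rot": TCP orientation; "wrist_force": force on the tool from outside, world axes, zero at the start; "torque": the same for the moment, N m; "opening": finger opening in m; "grasp_force": force on a finger pad.
Only numpy, scipy, OpenCV 4.12 (cv2) and the standard library are available. Lean on these libraries where they do the work, as an engineer would, in place of code of your own. Each camera call takes 0.05 s, during which the arm holds its last target. There are 200 camera calls.

TASK

The three loose hex nuts in the small steel parts pan are left over: lift the pan by its wooden grip bar without spilling, and tip it so that all three nuts slide out of its mouth into the one compartment of the wooden tray that already holds a hex nut of the same size. Then set the empty pan back down upright on the bench and let go. Leave the contents of the other compartments and the tools lying round about where they are.

Things in the scene. Friction and masses are not known exactly. Their poses are not given: they have to be found in the camera images.
- tray: Open wooden tray, fixed to the bench, 182 (x) x 266 (y) x 44 mm. Origin: centre of its underside. Two by three square cells, 78 x 78 mm inside, centres at x = -42 or 42 mm and y = -84, 0 or 84 mm. Floor 6 mm thick; outer walls 10 mm thick, 44 mm high; dividers 6 mm thick, tops 38 mm above the bench. Which cell holds what varies.
- cell_1 (a point): Centre of the floor of the tray's cell at x = -42 mm, y = -84 mm in the tray's frame.
- cell_2 (a point): Centre of the floor of the tray's cell at x = -42 mm, y = 0 mm in the tray's frame.
- cell_3 (a point): Centre of the floor of the tray's cell at x = -42 mm, y = 84 mm in the tray's frame.
- cell_4 (a point): Centre of the floor of the tray's cell at x = 42 mm, y = -84 mm in the tray's frame.
- cell_5 (a point): Centre of the floor of the tray's cell at x = 42 mm, y = 0 mm in the tray's frame.
- cell_6 (a point): Centre of the floor of the tray's cell at x = 42 mm, y = 84 mm in the tray's frame.
- pan: Open parts pan of slick sheet steel, about 0.22 kg. Origin: centre of its underside; x to its open mouth, y along its grip bar. Floor 120 (x) x 64 (y) x 2.5 mm, flat up to the mouth (59 mm wide inside); back wall 38 mm, sides 32 mm high, 18 mm in the last 34 mm to the mouth. Nuts start to slide when it is tipped mouth-down by some 14 to 20 degrees; 40 to 50 degrees empties it.
- pan_grip (a point): Centre of the pan's wooden grip bar, 6 mm behind the pan's origin, 105 mm above its underside. The bar runs along the pan's y: 64 mm long between two flat steel straps (14 mm wide, tops at 112 mm), 18 mm thick along the pan's x (grasp across this), 24 mm high; free space below it down to the nuts. The pan hangs nearly balanced under it.
- pan_lip (a point): Middle of the pan's pouring lip: the front edge of its floor at the underside, 60 mm ahead of the pan's origin along the pan's x.
- nut_1: Steel hex nut, 30 mm across corners, 26 mm across flats, 13 mm high, 30 g, with a round bore; one of the three lying flat in the pan at the start. Origin: centre of its underside, bore along z.
- nut_2: Steel hex nut, 30 mm across corners, 26 mm across flats, 13 mm high, 30 g, with a round bore; one of the three lying flat in the pan at the start. Origin: centre of its underside, bore along z.
- nut_3: Steel hex nut, 30 mm across corners, 26 mm across flats, 13 mm high, 30 g, with a round bore; one of the three lying flat in the pan at the start. Origin: centre of its underside, bore along z.
- kept_nut: Steel hex nut of the same size (30 mm across corners, 13 mm high), alone on the floor of one of the tray's cells at the start; its cell is where the three others belong. Origin: centre of its underside.
- padlock: Brass padlock, 61 x 40 x 17 mm, lying in another cell of the tray; to be left alone. Origin: centre of its underside.
- washer: Flat round steel washer, 44 mm across, 22 mm hole, 4 mm thick, lying in another cell; to be left alone. Origin: centre of its underside.
- bolt: Short steel hex bolt, 55 mm long, 22 mm over its head, lying in another cell; to be left alone. Origin: under its middle.
- square_nut: Dark square steel nut, 30 x 30 x 12 mm with a 16 mm hole, lying in another cell; to be left alone. Origin: centre of its underside.
- spanner: Small open-ended spanner, 36 x 191 x 6 mm, lying on the bench beyond the pan and the tray; a bystander. Origin: centre of its underside, long along its y.
- tape_measure: Yellow tape measure, 35 x 84 x 69 mm, standing on the bench beyond the work; a bystander. Origin: centre of its underside.
- sanding_block: Brown sanding block, 60 x 100 x 31 mm, lying far back on the bench; a bystander. Origin: centre of its underside.

How it is judged (in metres and radians):
On the way, in this order (a step that is already met when the one before it is completed fails the run):
1. the pan is lifted at least 50 mm clear of the bench with all three nuts still in it (height (world z) of pan above 0.05 m and x of nut_1 in the frame of pan between -0.06 and 0.06 m and y of nut_1 in the frame of pan between -0.032 and 0.032 m and z of nut_1 in the frame of pan between -0.003 and 0.035 m and x of nut_2 in the frame of pan between -0.06 and 0.06 m and y of nut_2 in the frame of pan between -0.032 and 0.032 m and z of nut_2 in the frame of pan between -0.003 and 0.035 m and x of nut_3 in the frame of pan between -0.06 and 0.06 m and y of nut_3 in the frame of pan between -0.032 and 0.032 m and z of nut_3 in the frame of pan between -0.003 and 0.035 m), for 0.2 s.
2. all three nuts lie in the compartment of the nut of their kind, the pan still held above the bench (z of each of nut_1, nut_2, nut_3 in the frame of tray below 0.038 m and (horizontal distance between each of nut_1, nut_2, nut_3, kept_nut and cell_1 below 0.046 m or horizontal distance between each of nut_1, nut_2, nut_3, kept_nut and cell_2 below 0.046 m or horizontal distance between each of nut_1, nut_2, nut_3, kept_nut and cell_3 below 0.046 m or horizontal distance between each of nut_1, nut_2, nut_3, kept_nut and cell_4 below 0.046 m or horizontal distance between each of nut_1, nut_2, nut_3, kept_nut and cell_5 below 0.046 m or horizontal distance between each of nut_1, nut_2, nut_3, kept_nut and cell_6 below 0.046 m) and height (world z) of pan_grip above 0.125 m), for 0.1 s.
At the end, for the whole second after the job is handed in: All three nuts lie at rest in the cell of the fourth hex nut (within 46 mm of the cell's centre, seen from above, undersides below 38 mm), that nut moved less than 50 mm, and the empty pan stands at rest on the bench (within 5 mm) upright (within 0.08 rad) (z of each of nut_1, nut_2, nut_3 in the frame of tray below 0.038 m and (horizontal distance between each of nut_1, nut_2, nut_3, kept_nut and cell_1 below 0.046 m or horizontal distance between each of nut_1, nut_2, nut_3, kept_nut and cell_2 below 0.046 m or horizontal distance between each of nut_1, nut_2, nut_3, kept_nut and cell_3 below 0.046 m or horizontal distance between each of nut_1, nut_2, nut_3, kept_nut and cell_4 below 0.046 m or horizontal distance between each of nut_1, nut_2, nut_3, kept_nut and cell_5 below 0.046 m or horizontal distance between each of nut_1, nut_2, nut_3, kept_nut and cell_6 below 0.046 m) and distance of kept_nut from where it was at the start of the episode below 0.05 m and angle between pan's own z axis and vertical below 0.08 rad and height (world z) of pan between -0.005 and 0.005 m and linear speed of each of nut_1, nut_2, nut_3, pan below 0.02 m/s); the robot touches nothing.
It fails at once if something in another compartment is moved by more than 30 mm (distance of any of padlock, washer, bolt, square_nut from where it was at the start of the episode above 0.03 m).
It fails at once if a bystander tool is moved by more than 30 mm (distance of any of spanner, tape_measure, sanding_block from where it was at the start of the episode above 0.03 m).
It also fails if it takes over 64 s, if anything falls off the work surface, if the arm or the gripper's body presses on something with over 40 N, if the wrist force passes 120 N, or if a joint passes its speed limit or range.

## Working session

There is one attempt and no reset: what is moved stays moved. The work goes in short steps, Python scripts to look and compute and a tool call to move; the robot and the scene stay as the last step left them, time stands still between calls to the robot, and variables do not carry over. Pictures are saved under pics/ and viewed, at most 10 in all, crops included, and the job is handed in when it is done.

Besides the shell and the picture viewer there is one more tool, called after ">>>" by a JSON object that holds its "name" and its "arguments", one argument or row to a line. send_rows: Moves the arm, as the interface text tells. Its arguments: {"type":"object","properties":{"linear":{"type":"array"},"twist":{"type":"array"},"gripper":{"type":"array"},"grip_force":{"type":"number"}},"required":["linear","twist","gripper"]}

```bash
mkdir -p pics; python3 - <<'E'
from workcell import bot,camera,get_calibration
import cv2
for n in("top","side"):
    cv2.imwrite(f"pics/{n}0.png",cv2.resize(camera(n),None,fx=1.42,fy=1.42,interpolation=cv2.INTER_CUBIC)[:,:,::-1])
    print(get_calibration(n))
print(get_calibration("wrist"));print(bot.get_obs())
E
```

```text
{'fx': 505.10135700267296, 'fy': 505.10135700267296, 'cx': 271.654037208237, 'cy': 209.68090732304796, 'k1': -0.025824111331710375, 'origin': array([0.50175689, 0.0267383 , 1.29257471]), 'orientation': array([-176.18560015,    0.1905368 ,  -90.87494742])}
{'fx': 447.4907260032701, 'fy': 447.4907260032701, 'cx': 280.54564821579544, 'cy': 210.53705359614415, 'k1': -0.0902428907288869, 'origin': array([ 0.18178294, -0.96818236,  0.50294401]), 'orientation': array([-111.08098962,    1.33928404,  -24.64926431])}
{'fx': 323.7985716419008, 'fy': 323.7985716419008, 'cx': 281.67113375123046, 'cy': 206.54975695371695, 'k1': 0.004197837626129617, 'hand_eye': array([[-3.86581525e-04, -9.54351259e-01, -2.98686331e-01,
         7.68153430e-02],
       [ 9.99999900e-01, -4.36042384e-04,  9.89536830e-05,
        -5.42206194e-04],
       [-2.24676472e-04, -2.98686263e-01,  9.54351333e-01,
        -1.28540525e-01],
       [ 0.00000000e+00,  0.00000000e+00,  0.00000000e+00,
         1.00000000e+00]])}
{'time': 0.1, 'q': array([ 6.35975336e+01,  5.00953383e+00,  1.00395703e+01,  9.50989088e+01,
       -2.21669629e-04,  9.00018845e+01]), 'qd': array([ 0.0053093 , -0.08322798,  0.10620413,  0.07924057, -0.09194454,
        0.05927904]), 'joint_efforts': array([ 6.44564861e-04, -5.21561265e+01,  4.65654051e+01,  1.60651153e-02,
        1.28725600e-05, -2.29636129e-05]), 'ee_pos': array([0.24449208, 0.49247052, 0.2446439 ]), 'tcp_rot': array([-1.79931128e+02,  2.23934702e-04,  1.53595649e+02]), 'wrist_force': array([-0.2474352 , -0.07735665,  1.2250536 ]), 'torque': array([-0.02245968, -0.01824702, -0.00844989]), 'grasp_force': 0.0, 'opening': 0.08539736389149433}
```

View pics/top0.png

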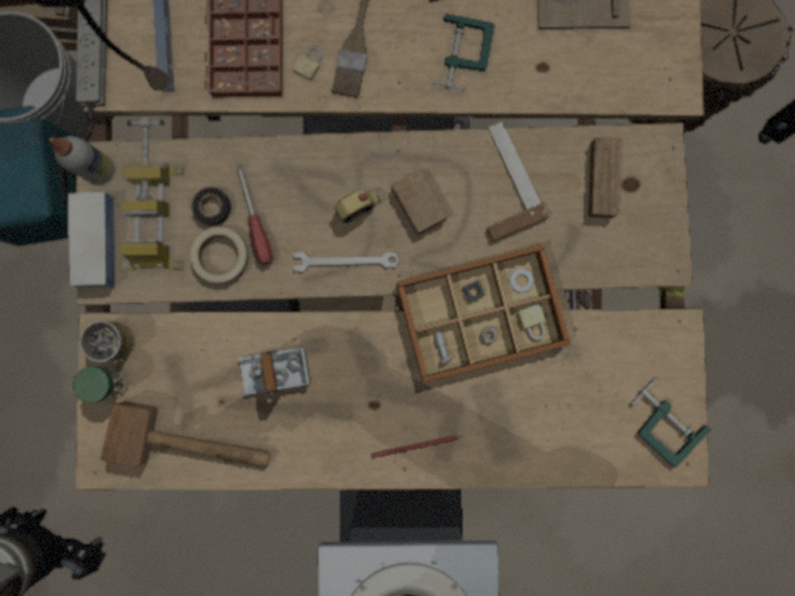

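View pics/side0.png

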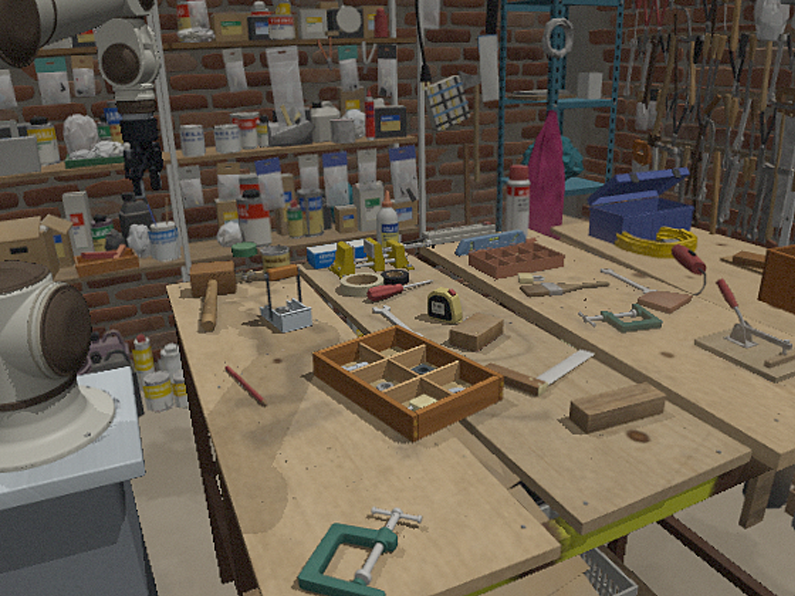

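The top view shows the pan at about (272,372), with its mouth probably to the right. The tray spans (400–568, 247–382) and the kept nut is near (489,336). I'll enlarge both.

```bash
python3 - <<'E'
from workcell import camera
import cv2,numpy as np
im=camera("top")[:,:,::-1]
a=cv2.resize(im[170:275,275:407],(792,630),interpolation=cv2.INTER_CUBIC)  # x6
b=cv2.resize(im[235:290,160:226],None,fx=6,fy=6,interpolation=cv2.INTER_CUBIC)
b=cv2.convertScaleAbs(b,alpha=1.4)
c=np.zeros((600,800,3),np.uint8)
a=cv2.resize(im[170:275,275:407],None,fx=4.5,fy=4.5,interpolation=cv2.INTER_CUBIC)
cv2.imwrite("pics/tray.png",a)
cv2.imwrite("pics/pan.png",cv2.resize(b,None,fx=1.5,fy=1.5))
E
```

```text
(no output)
```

View pics/tray.png

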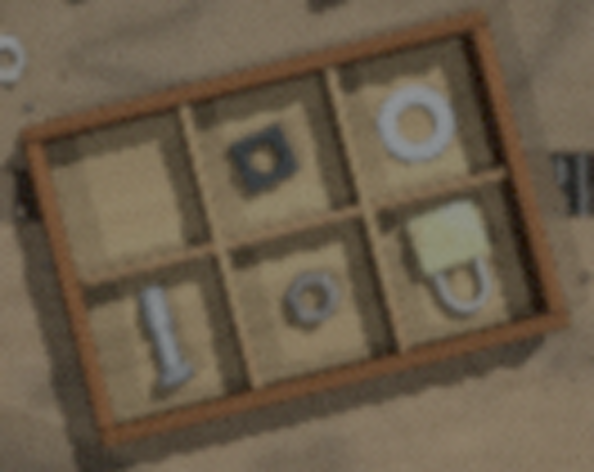

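View pics/pan.png

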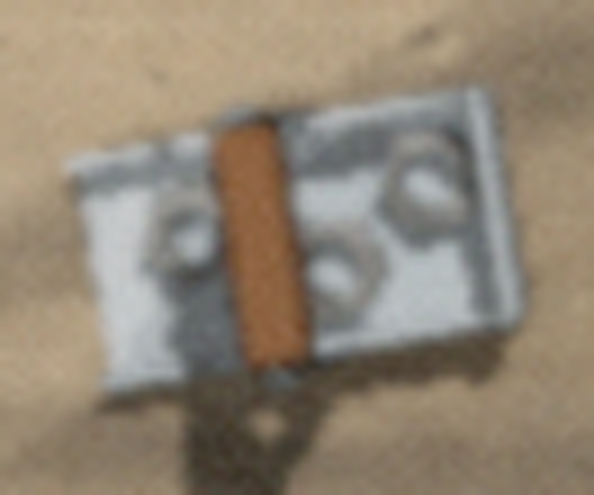

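```bash
cat > h.py <<'E'
import numpy as np
from scipy.spatial.transform import Rotation as Ro
from scipy.optimize import least_squares
from workcell import bot,camera,get_calibration
def cam(name):
    c=get_calibration(name)
    if 'origin' in c: return c,Ro.from_euler('xyz',c['orientation'],degrees=True).as_matrix(),c['origin']
    o=bot.get_obs(); T=Ro.from_euler('xyz',o['tcp_rot'],degrees=True).as_matrix(); H=c['hand_eye']
    return c,T@H[:3,:3],o['ee_pos']+T@H[:3,3]
def proj(C,P):
    c,R,o=C; p=(np.atleast_2d(P)-o)@R; s=p[:,:2]/p[:,2:]; s=s*(1+c['k1']*(s**2).sum(1,keepdims=True))
    return s*[c['fx'],c['fy']]+[c['cx'],c['cy']]
def fit(C,pts,px,x0):  # pose x,y,yaw(deg) of a body on the bench
    pts=np.array(pts,float);px=np.array(px,float)
    def W(v): return Ro.from_euler('z',v[2],degrees=True).apply(pts)+[v[0],v[1],0]
    r=least_squares(lambda v:(proj(C,W(v))-px).ravel(),x0,loss='soft_l1',x_scale=[.1,.1,10])
    return r.x,np.round(r.fun.reshape(-1,2),1)
E
python3 - <<'E'
from h import *
C=cam("top")
t=[[.091,.133,.044],[.091,-.133,.044],[-.091,-.133,.044],[-.091,.133,.044],[0,.042,.038],[0,-.042,.038]]
p=np.array([[22,133],[487,15],[568,322],[107,445],[217,248],[368,210]])/4.5+[275,170]
v,r=fit(C,t,p,[.5,-.1,10]);print("tray",v,r.tolist())
R=Ro.from_euler('z',v[2],degrees=True)
for x in(-.042,.042):
  for y in(-.084,0,.084): print(x,y,R.apply([x,y,.006])+[v[0],v[1],0])
t=[[-.06,-.032,.038],[-.06,.032,.038],[.06,.032,0],[.06,-.032,.018],[-.006,-.032,.117],[-.006,.032,.117]]
p=np.array([[485,90],[520,325],[105,392],[68,162],[240,125],[272,365]])/9+[160,235]
# mouth to the left (+y): pan x ~ +y, pan y ~ -x
for tt in (t,[[a,-b,c] for a,b,c in t]):
  v,r=fit(C,tt,p,[.3,.25,95]);print("pan",v,r.tolist(),Ro.from_euler('z',v[2],degrees=True).apply([-.006,0,.105])+[v[0],v[1],0])
E
```

```text
tray [ 0.55506155 -0.1409051  13.66493362] [[-0.4, -0.9], [-0.4, -1.4], [1.1, 1.3], [-0.7, 1.2], [0.9, -0.0], [-0.0, -0.1]]
-0.042 -0.084 [ 0.53409486 -0.23244961  0.006     ]
-0.042 0 [ 0.5142504  -0.15082732  0.006     ]
-0.042 0.084 [ 0.49440595 -0.06920504  0.006     ]
0.042 -0.084 [ 0.61571714 -0.21260516  0.006     ]
0.042 0 [ 0.59587269 -0.13098287  0.006     ]
0.042 0.084 [ 0.57602824 -0.04936058  0.006     ]
pan [ 0.45898748  0.23000847 98.29925472] [[-0.4, 0.2], [-0.4, -0.3], [0.9, -1.0], [-0.2, -0.2], [-0.2, 0.2], [0.4, 0.9]] [0.45985354 0.2240713  0.105     ]
pan [ 0.493878    0.22990106 81.91517631] [[-0.2, 18.7], [-0.6, -33.1], [0.7, -46.3], [-0.1, 4.3], [0.0, 13.2], [0.2, -40.8]] [0.49303417 0.22396069 0.105     ]
```

>>> {"name": "send_rows", "arguments": {
  "linear": [
    [-0.039,-0.018,0],
    [-0.039,-0.018,0],
    [-0.039,-0.018,0],
    [-0.039,-0.018,0],
    [-0.039,-0.018,0],
    [-0.039,-0.018,0],
    [-0.039,-0.018,0],
    [-0.039,-0.018,0]
  ],
  "twist": [
    [0,0,0],
    [0,0,0],
    [0,0,0],
    [0,0,0],
    [0,0,0],
    [0,0,0],
    [0,0,0],
    [0,0,0]
  ],
  "gripper": [100,100,100,100,100,100,100,100]
}}

```text
time: 1.15
ee_pos: [0.4606, 0.2237, 0.2451]
tcp_rot: [-180.0, -0.0, 153.6]
wrist_force: [-0.4, -0.0, -0.1]
opening: 0.0853
grasp_force: 0.0
```

>>> {"name": "send_rows", "arguments": {
  "linear": [
    [0,0,0],
    [0,0,0],
    [0,0,0],
    [0,0,0],
    [0,0,0],
    [0,0,0],
    [0,0,0],
    [0,0,0]
  ],
  "twist": [
    [0,0,1.04],
    [0,0,1.04],
    [0,0,1.04],
    [0,0,1.04],
    [0,0,1.04],
    [0,0,1.04],
    [0,0,1.04],
    [0,0,1.04]
  ],
  "gripper": [100,100,100,100,100,100,100,100]
}}

```text
time: 2.15
ee_pos: [0.4599, 0.2249, 0.245]
tcp_rot: [-180.0, 0.0, 70.1]
wrist_force: [0.1, 0.5, -0.0]
opening: 0.0853
grasp_force: 0.0
```

>>> {"name": "send_rows", "arguments": {
  "linear": [
    [0,0,0],
    [0,0,0],
    [0,0,0],
    [0,0,0],
    [0,0,0],
    [0,0,0],
    [0,0,0]
  ],
  "twist": [
    [0,0,1.04],
    [0,0,1.04],
    [0,0,1.04],
    [0,0,1.04],
    [0,0,1.04],
    [0,0,1.0],
    [0,0,0]
  ],
  "gripper": [100,100,100,100,100,100,100]
}}

```text
time: 3.02
ee_pos: [0.4854, 0.1444, 0.245]
tcp_rot: [-176.5, 0.4, 14.8]
wrist_force: [-0.0, 0.3, 0.0]
opening: 0.0852
grasp_force: 0.0
```

```bash
python3 - <<'E'
from h import *
import cv2
C=cam("wrist");im=camera("wrist")[:,:,::-1].copy()
print(bot.get_obs()['ee_pos'],bot.get_obs()['tcp_rot'],bot.get_obs()['q'])
def W(P,v=[.459,.230,98.3]): return Ro.from_euler('z',v[2],degrees=True).apply(P)+[v[0],v[1],0]
for p in proj(C,W([[-.06,-.032,.038],[-.06,.032,.038],[.06,.032,0],[.06,-.032,0],[-.006,-.032,.117],[-.006,.032,.117]])):
    print(p); cv2.drawMarker(im,tuple(int(round(a)) for a in p),(0,0,255),0,8,1)
cv2.imwrite("pics/w1.png",cv2.resize(im,None,fx=1.42,fy=1.42,interpolation=cv2.INTER_CUBIC))
E
```

```text
[0.48516767 0.14567515 0.245055  ] [-176.52460863    0.38964254   14.91149501] [ 14.85454509  -0.64843047   4.19487152  95.2364029    3.47500236
 179.9429465 ]
[268.50517936 158.4428264 ]
[262.75849259 215.93720763]
[169.09110145 193.2463501 ]
[169.2775993  140.47225434]
[192.97307238 166.31509427]
[191.02648382 238.26587103]
```

View pics/w1.png

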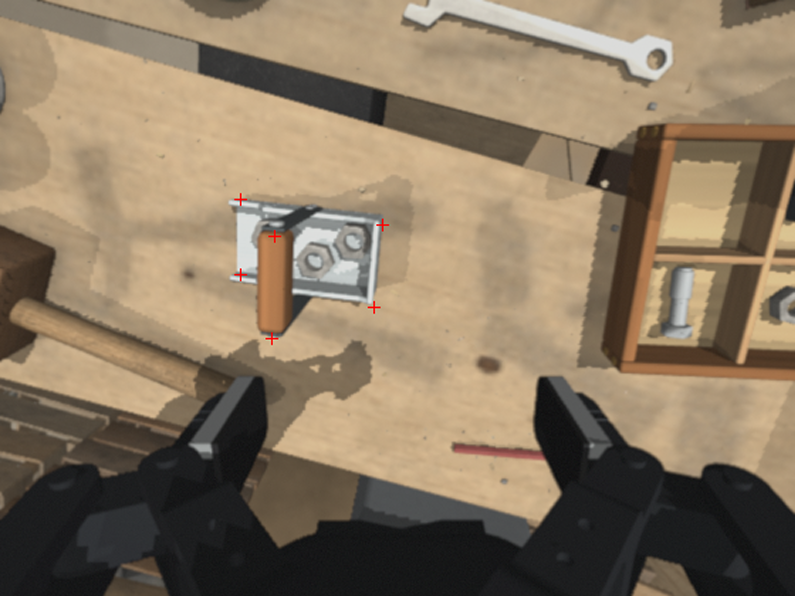

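The wrist view matches the fit to a few mm: the bar runs (275,235)–(272,335), with the mouth at the left. Joint 6 reached its limit, so I'll turn the other way.

>>> {"name": "send_rows", "arguments": {
  "linear": [
    [0,0,0],
    [0,0,0],
    [0,0,0],
    [0,0,0],
    [0,0,0],
    [0,0,0],
    [0,0,0],
    [0,0,0]
  ],
  "twist": [
    [0,0,-1.04],
    [0,0,-1.04],
    [0,0,-1.04],
    [0,0,-1.04],
    [0,0,-1.04],
    [0,0,-1.04],
    [0,0,-1.04],
    [0,0,-1.04]
  ],
  "gripper": [100,100,100,100,100,100,100,100]
}}

```text
time: 4.08
ee_pos: [0.4845, 0.1481, 0.2451]
tcp_rot: [-179.2, -3.4, 98.7]
wrist_force: [-0.1, -0.2, 0.0]
opening: 0.0854
grasp_force: 0.0
```

>>> {"name": "send_rows", "arguments": {
  "linear": [
    [0,0,0],
    [0,0,0],
    [0,0,0],
    [0,0,0],
    [0,0,0],
    [0,0,0],
    [0,0,0],
    [0,0,0]
  ],
  "twist": [
    [0,0,-1.04],
    [0,0,-1.04],
    [0,0,-1.04],
    [0,0,-1.04],
    [0,0,-1.04],
    [0,0,-1.04],
    [0,0,-1.04],
    [0,0,-1.04]
  ],
  "gripper": [100,100,100,100,100,100,100,100]
}}

```text
time: 5.08
ee_pos: [0.4845, 0.1481, 0.2451]
tcp_rot: [176.7, -1.2, -178.0]
wrist_force: [-0.5, 0.1, -0.3]
opening: 0.0854
grasp_force: 0.0
```

```bash
cat >> h.py <<'E'
def go(pos,yaw,n,tilt=0):
    """rows to pose: tool down at yaw, then tilted by tilt deg about tool x; prints total + per-row"""
    o=bot.get_obs(); R0=Ro.from_euler('xyz',o['tcp_rot'],degrees=True)
    R1=Ro.from_euler('z',yaw,degrees=True)*Ro.from_euler('x',180,degrees=True)*Ro.from_euler('x',tilt,degrees=True)
    w=(R0.inv()*R1).as_rotvec(degrees=True)/10
    d=R0.inv().apply(np.array(pos)-o['ee_pos'])
    # n equal rows that both turn and shift: solve for constant body shift
    r=Ro.from_rotvec(np.deg2rad(w*10/n)); S=sum((r**k).as_matrix() for k in range(n))
    print("row lin",np.round(np.linalg.solve(S,d),4),"twist",np.round(w/n,3),"| total",np.round(d,4),np.round(w,3),"at",np.round(o['ee_pos'],4),np.round(o['tcp_rot'],1),"q",np.round(o['q'],0))
E
python3 - <<'E'
from h import *
go([.460,.224,.245],188.3,4)
E
```

```text
row lin [0.0047 0.0194 0.0008] twist [ 0.084 -0.025 -0.159] | total [0.0219 0.0766 0.005 ] [ 0.336 -0.098 -0.637] at [0.4845 0.1481 0.2451] [ 176.7   -1.2 -178. ] q [15. -1.  4. 95.  3. 13.]
```

>>> {"name": "send_rows", "arguments": {
  "linear": [
    [0.0047,0.0194,0.0008],
    [0.0047,0.0194,0.0008],
    [0.0047,0.0194,0.0008],
    [0.0047,0.0194,0.0008],
    [0,0,0],
    [0,0,0]
  ],
  "twist": [
    [0.084,-0.025,-0.159],
    [0.084,-0.025,-0.159],
    [0.084,-0.025,-0.159],
    [0.084,-0.025,-0.159],
    [0,0,0],
    [0,0,0]
  ],
  "gripper": [100,100,100,100,100,100]
}}

```text
time: 5.82
ee_pos: [0.4607, 0.2234, 0.2451]
tcp_rot: [-180.0, 0.0, -172.1]
wrist_force: [-0.1, -0.1, -0.7]
opening: 0.0853
grasp_force: 0.0
```

```bash
python3 - <<'E'
from h import *
import cv2
C=cam("wrist");im=camera("wrist")[:,:,::-1].copy()
go([.460,.224,.245],188.3,4)
def W(P,v=[.459,.230,98.3]): return Ro.from_euler('z',v[2],degrees=True).apply(P)+[v[0],v[1],0]
for p in proj(C,W([[-.06,-.032,.038],[-.06,.032,.038],[.06,.032,0],[.06,-.032,0],[-.006,-.032,.117],[-.006,.032,.117]])):
    print(np.round(p*1.42)); cv2.drawMarker(im,tuple(int(round(a)) for a in p),(0,0,255),0,8,1)
cv2.imwrite("pics/w2.png",cv2.resize(im,None,fx=1.42,fy=1.42,interpolation=cv2.INTER_CUBIC))
E
```

```text
row lin [0.0002 0.0003 0.    ] twist [-0.     0.    -0.012] | total [0.0008 0.001  0.0001] [-0.001  0.001 -0.048] at [0.4609 0.2231 0.2451] [-180.     0.  -172.2] q [26. -0.  5. 95. -0. 18.]
[331. 298.]
[326. 214.]
[483. 206.]
[479. 283.]
[402. 337.]
[401. 232.]
```

View pics/w2.png

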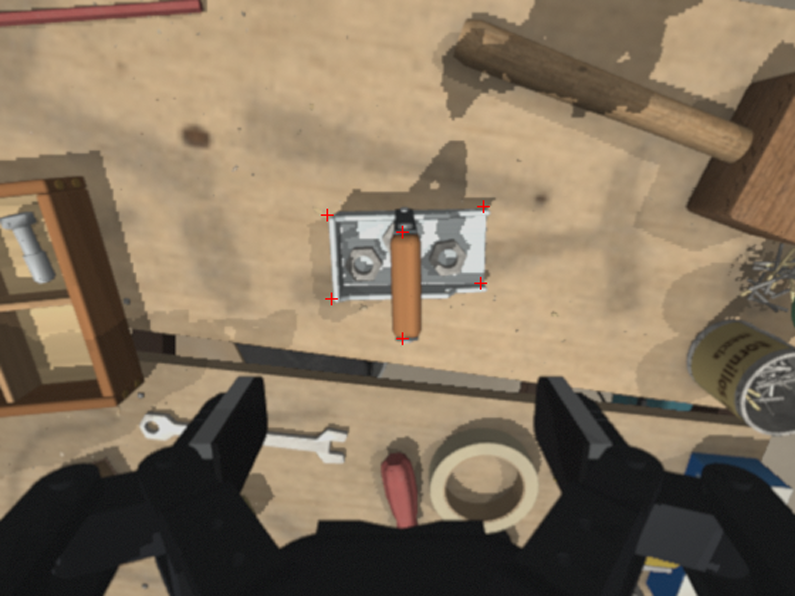

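The bar runs (406,235)–(406,338), about 2 mm to tool +y of the estimate, and its yaw agrees. Descending and gripping.

>>> {"name": "send_rows", "arguments": {
  "linear": [
    [0.0005,0.0015,0.025],
    [0,0.0015,0.025],
    [0,0,0.025],
    [0,0,0.02],
    [0,0,0.02],
    [0,0,0.015],
    [0,0,0.015],
    [0,0,0]
  ],
  "twist": [
    [0,0,-0.04],
    [0,0,0],
    [0,0,0],
    [0,0,0],
    [0,0,0],
    [0,0,0],
    [0,0,0],
    [0,0,0]
  ],
  "gripper": [100,100,100,100,100,100,100,100]
}}

```text
time: 6.88
ee_pos: [0.4596, 0.2257, 0.0991]
tcp_rot: [-180.0, -0.1, -171.8]
wrist_force: [-0.3, 0.4, 0.4]
opening: 0.0856
grasp_force: 0.0
```

>>> {"name": "send_rows", "arguments": {
  "linear": [
    [0,0,0],
    [0,0,0],
    [0,0,0],
    [0,0,0],
    [0,0,0],
    [0,0,0],
    [0,0,0],
    [0,0,0]
  ],
  "twist": [
    [0,0,0],
    [0,0,0],
    [0,0,0],
    [0,0,0],
    [0,0,0],
    [0,0,0],
    [0,0,0],
    [0,0,0]
  ],
  "gripper": [40,30,25,20,15,10,5,0],
  "grip_force": 80
}}

```text
time: 7.88
ee_pos: [0.4602, 0.2262, 0.1005]
tcp_rot: [180.0, 0.0, -171.8]
wrist_force: [-0.0, 2.2, 4.4]
opening: 0.0167
grasp_force: 79.0
```

>>> {"name": "send_rows", "arguments": {
  "linear": [
    [0,0,0],
    [0,0,0],
    [0,0,0],
    [0,0,-0.002],
    [0,0,-0.003],
    [0,0,-0.005],
    [0,0,-0.008],
    [0,0,-0.01]
  ],
  "twist": [
    [0,0,0],
    [0,0,0],
    [0,0,0],
    [0,0,0],
    [0,0,0],
    [0,0,0],
    [0,0,0],
    [0,0,0]
  ],
  "gripper": [0,0,0,0,0,0,0,0]
}}

```text
time: 8.88
ee_pos: [0.46, 0.226, 0.1288]
tcp_rot: [-180.0, 0.0, -171.8]
wrist_force: [1.0, 0.0, -2.5]
opening: 0.0171
grasp_force: 78.1
```

>>> {"name": "send_rows", "arguments": {
  "linear": [
    [0,0,-0.012],
    [0,0,-0.014],
    [0,0,-0.014],
    [0,0,-0.014],
    [0,0,-0.01],
    [0,0,-0.006],
    [0,0,0],
    [0,0,0]
  ],
  "twist": [
    [0,0,0],
    [-0.1,0,0],
    [-0.15,0,0],
    [-0.15,0,0],
    [-0.1,0,0],
    [-0.1,0,0],
    [0,0,0],
    [0,0,0]
  ],
  "gripper": [0,0,0,0,0,0,0,0]
}}

```text
time: 9.88
ee_pos: [0.4602, 0.2239, 0.1976]
tcp_rot: [174.0, -0.0, -171.8]
wrist_force: [-0.3, -0.4, -1.6]
opening: 0.0169
grasp_force: 78.1
```

```bash
python3 - <<'E'
from h import *
import cv2
cv2.imwrite("pics/w3.png",camera("wrist")[:,:,::-1])
c=np.array([.5143,-.1508]);u=np.array([-.2362,.9717])
def tcp(t,lip=-.022,z=.05):
    s,k=np.sin(np.deg2rad(t)),np.cos(np.deg2rad(t))
    return np.r_[c+u*(lip-.066*k+.1005*s), z+.066*s+.1005*k]
for t in (-6,0,10,20,30,45):print(t,tcp(t))
p=tcp(0);p[2]=.2
go(p,193.66,20,-6)
E
```

```text
-6 [ 0.53748151 -0.24616609  0.14305057]
0 [ 0.5350856 -0.2363096  0.1505   ]
10 [ 0.53072669 -0.21837753  0.16043396]
20 [ 0.52602655 -0.19904169  0.16701244]
30 [ 0.52112799 -0.17888959  0.17003555]
45 [ 0.51373426 -0.1484726   0.16773328]
row lin [ 0.0006 -0.0232 -0.0026] twist [-0.     0.003 -0.027] | total [-0.0084 -0.4635 -0.051 ] [-0.003  0.053 -0.542] at [0.4601 0.224  0.1975] [ 174.    -0.  -171.8] q [23. -3. -3. 88.  6. 15.]
```

View pics/w3.png

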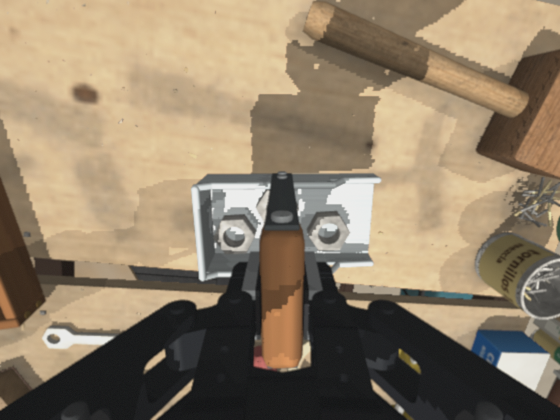

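All three nuts are still in the lifted pan, at about (236,232), (270,205) and (328,228). Carrying it to the tray.

>>> {"name": "send_rows", "arguments": {
  "linear": [
    [0,-0.008,-0.001],
    [0,-0.014,-0.0015],
    [0.0005,-0.02,-0.002],
    [0.0005,-0.024,-0.0025],
    [0.0005,-0.024,-0.0025],
    [0.0005,-0.024,-0.003],
    [0.0005,-0.024,-0.0025],
    [0.0005,-0.024,-0.003]
  ],
  "twist": [
    [0,0,-0.022],
    [0,0,-0.022],
    [0,0,-0.022],
    [0,0,-0.022],
    [0,0,-0.022],
    [0,0,-0.022],
    [0,0,-0.022],
    [0,0,-0.022]
  ],
  "gripper": [0,0,0,0,0,0,0,0]
}}

```text
time: 10.92
ee_pos: [0.4831, 0.0609, 0.1991]
tcp_rot: [174.0, 0.2, -170.0]
wrist_force: [0.3, -0.9, -3.4]
opening: 0.0164
grasp_force: 78.2
```

>>> {"name": "send_rows", "arguments": {
  "linear": [
    [0.0005,-0.024,-0.0025],
    [0.0005,-0.024,-0.0025],
    [0.0005,-0.024,-0.0025],
    [0.0005,-0.024,-0.0025],
    [0.0005,-0.024,-0.0025],
    [0.0005,-0.024,-0.003],
    [0.0005,-0.024,-0.0025],
    [0.0005,-0.024,-0.003]
  ],
  "twist": [
    [0,0,-0.022],
    [0,0,-0.022],
    [0,0,-0.022],
    [0,0,-0.022],
    [0,0,-0.022],
    [0,0,-0.022],
    [0,0,-0.022],
    [0,0,-0.022]
  ],
  "gripper": [0,0,0,0,0,0,0,0]
}}

```text
time: 11.92
ee_pos: [0.5148, -0.1296, 0.1998]
tcp_rot: [174.0, 0.4, -168.3]
wrist_force: [-0.6, 0.4, -2.6]
opening: 0.0167
grasp_force: 78.2
```

>>> {"name": "send_rows", "arguments": {
  "linear": [
    [0.0005,-0.024,-0.0025],
    [0.0005,-0.022,-0.0025],
    [0.0005,-0.02,-0.002],
    [0.0005,-0.016,-0.002],
    [0.0005,-0.012,-0.001],
    [0.0005,-0.008,-0.001],
    [0.0005,-0.005,-0.0005],
    [0,-0.003,0]
  ],
  "twist": [
    [0,0,-0.022],
    [0,0,-0.022],
    [0,0,-0.022],
    [0,0,-0.022],
    [0,0,-0.022],
    [0,0,-0.022],
    [0,0,-0.022],
    [0,0,-0.022]
  ],
  "gripper": [0,0,0,0,0,0,0,0]
}}

```text
time: 12.92
ee_pos: [0.5352, -0.2367, 0.1999]
tcp_rot: [174.0, 0.6, -166.5]
wrist_force: [0.4, -0.2, -3.0]
opening: 0.0172
grasp_force: 78.2
```

```bash
python3 - <<'E'
from h import *
import cv2
im=camera("wrist")[:,:,::-1].copy();C=cam("wrist")
R=Ro.from_euler('z',13.66,degrees=True)
for x in(-.081,-.003):
  for y in(-.039,.039):
    p=proj(C,R.apply([x,y,.006])+[.5551,-.1409,0])[0];cv2.drawMarker(im,tuple(int(round(a)) for a in p),(0,0,255),0,10,1)
cv2.imwrite("pics/w4.png",im)
go([.5351,-.2363,.165],193.66,8,0)
E
```

```text
row lin [ 0.     -0.0002  0.0043] twist [ 0.075  0.007 -0.002] | total [ 0.0003 -0.003   0.0346] [ 0.596  0.057 -0.013] at [ 0.5352 -0.237   0.1998] [ 174.     0.6 -166.5] q [-26.  13.  13.  94.   5. -40.]
```

View pics/w4.png

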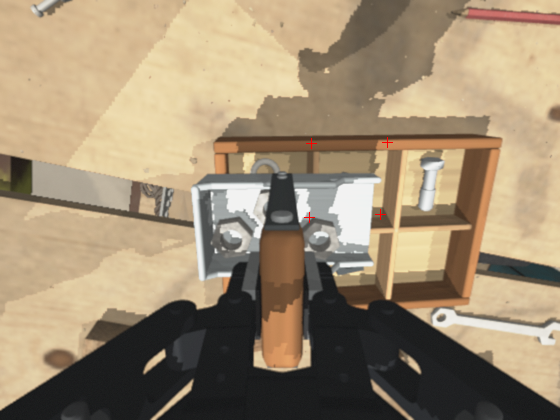

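The nuts are still in the pan, and the kept nut's cell (red marks, x 310–388) lies under the mouth. I'll level the pan, then tip it about the lip.

>>> {"name": "send_rows", "arguments": {
  "linear": [
    [0,-0.0005,0.006],
    [0,-0.0005,0.01],
    [0,-0.0005,0.01],
    [0,0,0.007],
    [0,0.0053,0],
    [0,0.0053,0],
    [0,0.0053,0],
    [0,0.0053,0]
  ],
  "twist": [
    [0.15,0.015,0],
    [0.15,0.015,0],
    [0.15,0.015,0],
    [0.15,0.012,0],
    [0.3,0,0],
    [0.3,0,0],
    [0.3,0,0],
    [0.3,0,0]
  ],
  "gripper": [0,0,0,0,0,0,0,0]
}}

```text
time: 13.98
ee_pos: [0.5301, -0.2152, 0.165]
tcp_rot: [-167.8, 0.0, -166.5]
wrist_force: [-0.9, 0.0, -2.4]
opening: 0.0163
grasp_force: 78.3
```

```bash
python3 - <<'E'
from h import *
c=np.array([.5143,-.1508]);u=np.array([-.2362,.9717])
o=bot.get_obs();R=Ro.from_euler('xyz',o['tcp_rot'],degrees=True)
l=o['ee_pos']+R.apply([0,.066,.1005]);print("lip",l,(l[:2]-c)@u,(l[:2]-c)@[u[1],-u[0]],o['tcp_rot'])
E
```

```text
lip [ 0.51998293 -0.17307842  0.05279774] -0.022990249892503554 0.0002599389923388429 [-1.67828378e+02  1.31661816e-02 -1.66498762e+02]
```

>>> {"name": "send_rows", "arguments": {
  "linear": [
    [0,0.00105,-0.0007],
    [0,0.00105,-0.0007],
    [0,0.00105,-0.0007],
    [0,0.00105,-0.0007],
    [0,0.00105,-0.0007],
    [0,0.00105,-0.0007],
    [0,0.00105,-0.0007],
    [0,0.00105,-0.0007]
  ],
  "twist": [
    [0.06,0,0],
    [0.06,0,0],
    [0.06,0,0],
    [0.06,0,0],
    [0.06,0,0],
    [0.06,0,0],
    [0.06,0,0],
    [0.06,0,0]
  ],
  "gripper": [0,0,0,0,0,0,0,0]
}}

```text
time: 14.98
ee_pos: [0.528, -0.2063, 0.1686]
tcp_rot: [-163.1, -0.0, -166.5]
wrist_force: [-0.2, 0.3, -3.0]
opening: 0.0168
grasp_force: 78.4
```

>>> {"name": "send_rows", "arguments": {
  "linear": [
    [0,0.00105,-0.0007],
    [0,0.00105,-0.0007],
    [0,0.00105,-0.0007],
    [0,0.00105,-0.0007],
    [0,0.00105,-0.0007],
    [0,0.00105,-0.0007],
    [0,0.00105,-0.0007],
    [0,0.00105,-0.0007]
  ],
  "twist": [
    [0.06,0,0],
    [0.06,0,0],
    [0.06,0,0],
    [0.06,0,0],
    [0.06,0,0],
    [0.06,0,0],
    [0.06,0,0],
    [0.06,0,0]
  ],
  "gripper": [0,0,0,0,0,0,0,0]
}}

```text
time: 15.98
ee_pos: [0.5257, -0.1968, 0.1711]
tcp_rot: [-158.3, -0.0, -166.5]
wrist_force: [-0.2, -0.2, -2.2]
opening: 0.0168
grasp_force: 78.4
```

```bash
python3 - <<'E'
from workcell import camera
import cv2
cv2.imwrite("pics/w5.png",camera("wrist")[:,:,::-1])
E
```

```text
(no output)
```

View pics/w5.png

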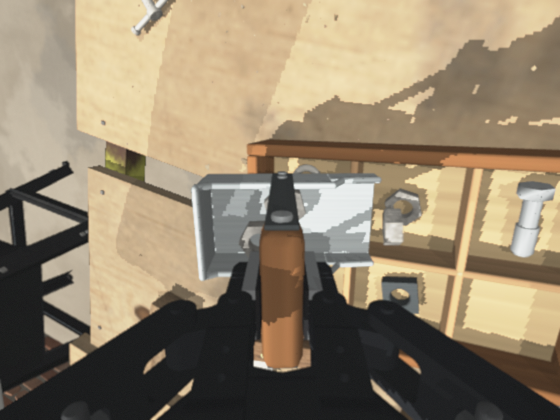

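One nut is in the cell beside the kept nut at about (398,212). The other two are still in the pan near (270,205) and (250,238). I'll keep tipping.

>>> {"name": "send_rows", "arguments": {
  "linear": [
    [0,0.00105,-0.0007],
    [0,0.00105,-0.0007],
    [0,0.00105,-0.0007],
    [0,0.00105,-0.0007],
    [0,0.00105,-0.0007],
    [0,0.00105,-0.0007],
    [0,0.00105,-0.0007],
    [0,0.00105,-0.0007]
  ],
  "twist": [
    [0.06,0,0],
    [0.06,0,0],
    [0.06,0,0],
    [0.06,0,0],
    [0.06,0,0],
    [0.06,0,0],
    [0.06,0,0],
    [0.06,0,0]
  ],
  "gripper": [0,0,0,0,0,0,0,0]
}}

```text
time: 17.02
ee_pos: [0.5234, -0.1871, 0.1729]
tcp_rot: [-153.5, 0.0, -166.5]
wrist_force: [1.4, -0.2, -2.6]
opening: 0.0168
grasp_force: 78.6
```

>>> {"name": "send_rows", "arguments": {
  "linear": [
    [0,0.0021,-0.0014],
    [0,0.0021,-0.0014],
    [0,0.0021,-0.0014],
    [0,0.0021,-0.0014],
    [0,0.0021,-0.0014],
    [0,0.0021,-0.0014],
    [0,0.0021,-0.0014],
    [0,0.0021,-0.0014]
  ],
  "twist": [
    [0.12,0,0],
    [0.12,0,0],
    [0.12,0,0],
    [0.12,0,0],
    [0.12,0,0],
    [0.12,0,0],
    [0.12,0,0],
    [0.12,0,0]
  ],
  "gripper": [0,0,0,0,0,0,0,0]
}}

```text
time: 18.02
ee_pos: [0.5187, -0.1674, 0.1739]
tcp_rot: [-143.9, -0.0, -166.5]
wrist_force: [0.2, -0.5, -1.6]
opening: 0.0171
grasp_force: 78.5
```

>>> {"name": "send_rows", "arguments": {
  "linear": [
    [0,0.0021,-0.0014],
    [0,0.0021,-0.0014],
    [0,0.0021,-0.0014],
    [0,0.0021,-0.0014],
    [0,0.0021,-0.0014],
    [0,0.0021,-0.0014],
    [0,0.0021,-0.0014],
    [0,0.0021,-0.0014]
  ],
  "twist": [
    [0.12,0,0],
    [0.12,0,0],
    [0.12,0,0],
    [0.12,0,0],
    [0.12,0,0],
    [0.12,0,0],
    [0.12,0,0],
    [0.12,0,0]
  ],
  "gripper": [0,0,0,0,0,0,0,0]
}}

```text
time: 19.02
ee_pos: [0.514, -0.148, 0.1715]
tcp_rot: [-134.3, -0.0, -166.5]
wrist_force: [0.3, -0.5, -2.4]
opening: 0.017
grasp_force: 78.6
```

```bash
python3 - <<'E'
from workcell import camera,bot
import cv2,numpy as np
w=camera("wrist")[:,:,::-1]; t=camera("top")[:,:,::-1]
a=cv2.resize(w,(560,420))[120:320,150:560]
b=cv2.resize(t[170:275,275:407],None,fx=3,fy=3,interpolation=cv2.INTER_CUBIC)
a=cv2.resize(a,None,fx=.95*1,fy=.95)
c=np.zeros((590,400,3),np.uint8);c[:a.shape[0],:min(400,a.shape[1])]=a[:,:400];c[200:200+b.shape[0],:b.shape[1]]=b
cv2.imwrite("pics/c6.png",cv2.resize(c[:520],None,fx=1.15,fy=1.15,interpolation=cv2.INTER_CUBIC))
E
```

```text
(no output)
```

View pics/c6.png

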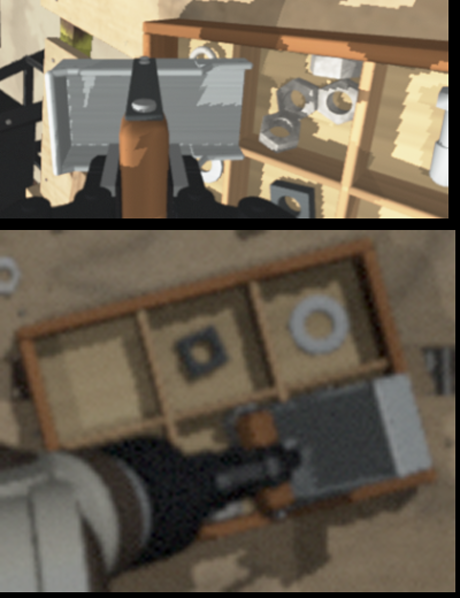

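All four hex nuts are in the cell, at crop pixels (300,97), (338,102), (280,130) and (335,68). The last one stands on edge by the wall, and the pan is empty. I'll check the distances and plan the way back.

```bash
python3 - <<'E'
from h import *
C=cam("wrist");c,R,o=C
cc=np.array([.5143,-.1508])
for (x,y),z in {(300,97):.019,(338,102):.019,(280,130):.019,(335,68):.019,(335,56):.03}.items():
    p=np.array([x,y])/1.15/.95+[150,120]
    f=lambda v:(proj(C,[v[0],v[1],z])-p).ravel()
    v=least_squares(f,cc).x;print(np.round(v,3),np.round(np.linalg.norm(v-cc),3))
go([.5351,-.2363,.2],193.66,8,0)
E
```

```text
[ 0.512 -0.148] 0.003
[ 0.504 -0.125] 0.028
[ 0.542 -0.152] 0.028
[ 0.484 -0.135] 0.034
[ 0.475 -0.135] 0.043
row lin [ 0.     -0.0121  0.0017] twist [-0.571 -0.001 -0.001] | total [ 0.0001 -0.0843  0.045 ] [-4.567 -0.01  -0.01 ] at [ 0.5139 -0.1478  0.1711] [-1.343e+02 -1.000e-01 -1.665e+02] q [  5.  -9. -21.  69. -45. -12.]
```

>>> {"name": "send_rows", "arguments": {
  "linear": [
    [0,-0.007,-0.007],
    [0,-0.012,-0.012],
    [0,-0.014,-0.014],
    [0,-0.012,-0.012],
    [0,0,0],
    [0,0,0],
    [0,0,0],
    [0,0,0]
  ],
  "twist": [
    [0,0,0],
    [0,0,0],
    [0,0,0],
    [0,0,0],
    [-0.9,0,0],
    [-1.0,0,0],
    [-1.0,0,0],
    [-0.9,0,0]
  ],
  "gripper": [0,0,0,0,0,0,0,0]
}}

```text
time: 20.12
ee_pos: [0.5142, -0.1477, 0.2374]
tcp_rot: [-172.6, 0.2, -166.5]
wrist_force: [-0.2, 0.7, -2.8]
opening: 0.0171
grasp_force: 78.5
```

```bash
python3 - <<'E'
from h import *
go([.4602,.2262,.18],188.2,14,0)
E
```

```text
row lin [-0.0013  0.0272  0.0022] twist [-0.053  0.004  0.038] | total [-0.0345  0.3805  0.0084] [-0.741  0.05   0.526] at [ 0.5142 -0.1477  0.2374] [-172.6    0.2 -166.5] q [-13.  -1.   3.  90.  -7. -26.]
```

>>> {"name": "send_rows", "arguments": {
  "linear": [
    [-0.0013,0.0272,0.0022],
    [-0.0013,0.0272,0.0022],
    [-0.0013,0.0272,0.0022],
    [-0.0013,0.0272,0.0022],
    [-0.0013,0.0272,0.0022],
    [-0.0013,0.0272,0.0022],
    [-0.0013,0.0272,0.0022]
  ],
  "twist": [
    [-0.053,0.004,0.038],
    [-0.053,0.004,0.038],
    [-0.053,0.004,0.038],
    [-0.053,0.004,0.038],
    [-0.053,0.004,0.038],
    [-0.053,0.004,0.038],
    [-0.053,0.004,0.038]
  ],
  "gripper": [0,0,0,0,0,0,0]
}}

```text
time: 21.0
ee_pos: [0.4827, 0.0384, 0.2009]
tcp_rot: [-176.1, 0.0, -169.2]
wrist_force: [1.1, -0.3, -1.8]
opening: 0.0167
grasp_force: 79.1
```

>>> {"name": "send_rows", "arguments": {
  "linear": [
    [-0.0013,0.0272,0.0022],
    [-0.0013,0.0272,0.0022],
    [-0.0013,0.0272,0.0022],
    [-0.0013,0.0272,0.0022],
    [-0.0013,0.0272,0.0022],
    [-0.0013,0.0272,0.0022],
    [-0.0013,0.0272,0.0022],
    [0,0,0]
  ],
  "twist": [
    [-0.053,0.004,0.038],
    [-0.053,0.004,0.038],
    [-0.053,0.004,0.038],
    [-0.053,0.004,0.038],
    [-0.053,0.004,0.038],
    [-0.053,0.004,0.038],
    [-0.053,0.004,0.038],
    [0,0,0]
  ],
  "gripper": [0,0,0,0,0,0,0,0]
}}

```text
time: 22.0
ee_pos: [0.4598, 0.2272, 0.1773]
tcp_rot: [-179.8, -0.2, -171.7]
wrist_force: [0.1, -0.1, -2.2]
opening: 0.0167
grasp_force: 79.1
```

```bash
python3 - <<'E'
from h import *
go([.4602,.2262,.101],188.2,8,0)
E
```

```text
row lin [-0.0001 -0.0001  0.0095] twist [-0.003 -0.002  0.001] | total [-0.0005 -0.0008  0.0763] [-0.023 -0.017  0.005] at [0.4598 0.2272 0.1773] [-179.8   -0.2 -171.7] q [26. -1. -3. 88. -0. 18.]
```

>>> {"name": "send_rows", "arguments": {
  "linear": [
    [0,0,0.014],
    [0,0,0.016],
    [0,0,0.016],
    [0,0,0.014],
    [0,0,0.008],
    [0,0,0.004],
    [0,0,0.003],
    [0,0,0.0013]
  ],
  "twist": [
    [-0.023,-0.017,0],
    [0,0,0],
    [0,0,0],
    [0,0,0],
    [0,0,0],
    [0,0,0],
    [0,0,0],
    [0,0,0]
  ],
  "gripper": [0,0,0,0,0,0,0,0]
}}

```text
time: 23.0
ee_pos: [0.4598, 0.2262, 0.1006]
tcp_rot: [180.0, -0.0, -171.8]
wrist_force: [-0.1, -0.1, -1.9]
opening: 0.0169
grasp_force: 79.2
```

>>> {"name": "send_rows", "arguments": {
  "linear": [
    [0,0,0],
    [0,0,0],
    [0,0,0]
  ],
  "twist": [
    [0,0,0],
    [0,0,0],
    [0,0,0]
  ],
  "gripper": [0,0,0]
}}

```text
time: 23.38
ee_pos: [0.4597, 0.2262, 0.1006]
tcp_rot: [180.0, -0.0, -171.8]
wrist_force: [0.1, 0.1, -1.7]
opening: 0.0168
grasp_force: 79.2
```

>>> {"name": "send_rows", "arguments": {
  "linear": [
    [0,0,0.0005],
    [0,0,0.0005],
    [0,0,0],
    [0,0,0]
  ],
  "twist": [
    [0,0,0],
    [0,0,0],
    [0,0,0],
    [0,0,0]
  ],
  "gripper": [0,0,0,0]
}}

```text
time: 23.88
ee_pos: [0.4598, 0.2263, 0.1005]
tcp_rot: [180.0, 0.0, -171.8]
wrist_force: [-3.3, -1.0, 6.6]
opening: 0.0171
grasp_force: 80.6
```

>>> {"name": "send_rows", "arguments": {
  "linear": [
    [0,0,0.0005],
    [0,0,0.0003],
    [0,0,0],
    [0,0,0]
  ],
  "twist": [
    [0,0,0],
    [0,0,0],
    [0,0,0],
    [0,0,0]
  ],
  "gripper": [0,0,0,0]
}}

```text
time: 24.38
ee_pos: [0.4598, 0.2263, 0.1005]
tcp_rot: [180.0, 0.1, -171.8]
wrist_force: [-5.0, -1.1, 13.9]
opening: 0.0169
grasp_force: 81.4
```

Contact with the bench. Releasing slowly, then rising straight up.

>>> {"name": "send_rows", "arguments": {
  "linear": [
    [0,0,-0.0007],
    [0,0,0],
    [0,0,0],
    [0,0,0],
    [0,0,0],
    [0,0,0],
    [0,0,0],
    [0,0,0]
  ],
  "twist": [
    [0,0,0],
    [0,0,0],
    [0,0,0],
    [0,0,0],
    [0,0,0],
    [0,0,0],
    [0,0,0],
    [0,0,0]
  ],
  "gripper": [10,22,25,40,60,80,95,95]
}}

```text
time: 25.38
ee_pos: [0.4597, 0.2262, 0.0994]
tcp_rot: [180.0, -0.0, -171.8]
wrist_force: [0.3, 0.1, -0.9]
opening: 0.0808
grasp_force: 0.0
```

>>> {"name": "send_rows", "arguments": {
  "linear": [
    [0,0,0],
    [0,0,-0.01],
    [0,0,-0.02],
    [0,0,-0.03],
    [0,0,-0.03],
    [0,0,-0.03],
    [0,0,-0.03],
    [0,0,0]
  ],
  "twist": [
    [0,0,0],
    [0,0,0],
    [0,0,0],
    [0,0,0],
    [0,0,0],
    [0,0,0],
    [0,0,0],
    [0,0,0]
  ],
  "gripper": [100,100,100,100,100,100,100,100]
}}

```text
time: 26.38
ee_pos: [0.4605, 0.2265, 0.2523]
tcp_rot: [179.9, 0.2, -171.8]
wrist_force: [0.3, 0.2, -0.4]
opening: 0.0858
grasp_force: 0.0
```

```bash
python3 - <<'E'
from h import *
import cv2
C=cam("wrist");im=camera("wrist")
# numeric check: orange/brown bar location vs expected for upright pan
hsv=cv2.cvtColor(im,cv2.COLOR_RGB2HSV)
e=proj(C,np.array([[.460,.2262,.117]]))[0];print("bar centre expected",e)
x,y=map(int,e);m=cv2.inRange(hsv[y-70:y+70,x-40:x+40],(5,130,80),(14,255,255))
n,_,st,ce=cv2.connectedComponentsWithStats(m);k=1+np.argmax(st[1:,4]);print(st[k],ce[k]+[x-40,y-70])
t=cv2.cvtColor(camera("top"),cv2.COLOR_RGB2HSV)
print(bot.get_obs()['wrist_force'],bot.get_obs()['opening'],bot.get_obs()['time'])
E
```

```text
bar centre expected [281.36007302 199.14250734]
[  31   34   19   70 1241] [281.50523771 197.50684932]
[-0.15120292  0.08278703 -0.66442838] 0.08550688062329852 26.475
```

```bash
python3 -c "
from workcell import ticket
print(ticket.job_done())"
```

```text
the job is handed in; nothing more can be done
None
```

I poured all three nuts into the kept nut's compartment, set the empty pan back upright on the bench, let go, and handed the job in at about 26 s. The hand-in returned no verdict. The last look at the tray, before the pan was carried back, showed one nut on edge against the wall, an estimated 34–43 mm from the cell's centre (limit 46 mm).

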